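# Let the steam out of the two-tier lunchbox

### The arm

A 6-joint arm with a two-finger parallel gripper is mounted at the origin on the work surface. World frame = base frame: x ahead of the robot, y to its left, z up, the work surface at z = 0. Lengths are in m, angles in rad, forces in N, time in s.
With the tool pointing down it reaches from about 0.275 to 0.975 m from the base axis. Payload 8.4 kg.
Tool frame: the origin (TCP) lies at the very end of the fingers, on their centre line; the grasp point (between the pads) lies 19 mm behind it; z points along the fingers, y is the direction in which the jaws open and shut (so a half turn about z gives the same grasp; the last joint's range is limited). The gripper opens to 92 mm and grips with 3 to 60 N. Pads are 20 mm wide; open, the fingers measure 128 mm over their backs; the gripper's body (75 mm by 189 mm) begins 69 mm behind the grasp point.
Start: joints at [-1.18, 0.353, 1.633, -0, 1.155, -0.002], TCP at [0.239, -0.577, 0.215] pointing down, gripper open.
Joint ranges: [-2.63, 2.63], [-0.92, 2.1], [0.06, 2.66], [-1.3, 4.44], [0, 2.69], [-3.02, 3.02]. Speed limits (rad/s): [2.22, 2.22, 2.79, 3.14, 3.14, 3.14].

### API

Orientations are given as a unit quaternion [x, y, z, w].
In Python, from plant import ctrl gives the robot as it stands. Calls block until the motion is done:
- ctrl.move_ptp(position, orientation): joint-space move of the TCP to a pose.
- ctrl.move_l(position, vel=0.15, rot=None, max_force=None): straight line of the TCP; rot=None keeps the orientation; vel is the mean speed in m/s. With max_force (N) it stops when the force on the tool has changed by that much, and returns True; else False.
- ctrl.set_joints(angles): joint-space move.
- ctrl.gripper_to(opening): opening from 0.0 (shut) to 1.0 (fully open); the grip force is fixed at half the most; returns when the fingers have stopped.
- ctrl.hold(seconds).
- ctrl.solve_ik(position, orientation): joint angles nearest the present ones, or None.
- ctrl.sense(): the state.
- ctrl.camera(name): name is "scene" or "top"; returns (picture, depth): 420x560x3 uint8, red, green, blue; 420x560 float32, m along the optical axis (not along the pixel's ray), 0 where there is no reading.
- ctrl.camera_info(name): a dict with "intrinsics" (3x3 intrinsics, pixels), "eye" and "attitude" of the camera in the world. Camera axes: x right, y down, z forward; pixel columns grow to the right and rows downward; lengths in m; the calibration is good to about 2 mm. A picture is of the moment at which its call begins. camera_info takes no time and is no camera call.
A pose or a line that the arm cannot do raises ctrl.MotionError and nothing moves.
- ctrl.sign_off(): hands the job in, once; it reports no verdict.
Trained networks look in the newest picture that a camera, given by its name, has taken for a name from the list of things; names that differ only in an ending like _2 or _b are one class to them, and where a whole thing is asked for, a point or a joint stands for the part that bears it (a point fixed in the world has none). Each returns a list of dicts, best first, with "score" (0 to 1); they miss things now and then, are a little off and sometimes report something else, mostly with a low value. They report only what shows in the picture. A call takes as long as a camera call.
- ctrl.look_for(thing, camera): "point" ([row, column] in pixels, amid what is visible of it).
- ctrl.regions_of(thing, camera): "mask" (420x560 bool, what is visible of it) and "point" ([row, column] in pixels, amid what is visible of it).
The state is a dict: "time": time; "joint_positions": joint angles; "dq": joint speeds; "joint_torque": joint torques, N m; "position": TCP position; "tool_rot": TCP orientation; "contact_force": force on the tool from outside, world axes, zero at the start; "wrist_torque": the same for the moment, N m; "grip_width": opening from 0.0 (shut) to 1.0 (fully open).
Only numpy, scipy, OpenCV 4.12 (cv2) and the standard library are available. Lean on these libraries where they do the work, as an engineer would, in place of code of your own. Each camera call takes 0.05 s, during which the arm holds its last target. There are 200 camera calls.

### The job

The boiled eggs in the two-tier lunchbox are still steaming: press its lever down with your fingertips until the lid stands wide open, keep it pressed for about three seconds, then let the lever up slowly so that the lid eases shut without slamming, and take your hand away. Work the lid by the lever only, without touching the lid; leave the single-tier lunchbox shut and the bowl, fork, spoon and bottle where they are.

Things in the scene. Friction and masses are not known exactly. Their poses are not given: they have to be found in the camera images.
- box_two: The two-tier (taller) green plastic lunchbox, 150 x 150 mm in plan, 125 mm tall without its lid (135 mm with it), held to the counter by its suction feet. Origin: centre of its underside, on the counter. Its -x axis points out of its front, where the lever is, roughly towards the robot; +x to the lid hinge. Two tiers, one on the other, with a seam and a white snap clip on each side.
- lever_two (a joint): Press lever of the two-tier (taller) lunchbox (rad): 0 at rest (paddle raised), 0.4 pressed to its stop. Pivot along the box's y at x = -68 mm, z = 105 mm in the box frame. Linked to the lid: the lid turns 3 times the lever angle. Pressing takes about 1 to 5 N at the paddle; let go, it comes back up by the lid's weight.
- paddle_two (a point): Centre of the upper face of the steel paddle on the two-tier (taller) lunchbox's lever. Plate 100 mm wide (box's y), 32 mm long, 8 mm thick, centre 107 mm from the pivot, 100 mm before the box's front wall. At rest it slopes 0.2 rad up outwards, this point 130 mm above the counter; fully pressed it slopes 0.2 rad down, the point 88 mm up, 42 mm straight below. Nothing lies under it.
- cover_two (a joint): Lid of the two-tier (taller) lunchbox (rad): 0 shut, 1.2 wide open (lever at its stop). Hinged along the top of the back (+x) edge; its front edge rises and swings away from the lever side. Let go while open, it falls shut with a slam.
- lid_two: The lid panel of the two-tier (taller) lunchbox: green, 150 x 150 x 10 mm, about 0.22 kg. Origin on the hinge line, at the middle of the back edge of its underside; when shut it lies along -x from there, axes parallel to the box.
- box_one: The single-tier (lower) green plastic lunchbox, 150 x 150 mm in plan, 70 mm tall without its lid (80 mm with it), held to the counter by its suction feet. Origin: centre of its underside, on the counter. Its -x axis points out of its front, where the lever is, roughly towards the robot; +x to the lid hinge.
- lever_one (a joint): Press lever of the single-tier (lower) lunchbox (rad): 0 at rest (paddle raised), 0.4 pressed to its stop. Pivot along the box's y at x = -68 mm, z = 50 mm in the box frame. Linked to the lid: the lid turns 3 times the lever angle. Pressing takes about 1 to 5 N at the paddle; let go, it comes back up by the lid's weight.
- paddle_one (a point): Centre of the upper face of the steel paddle on the single-tier (lower) lunchbox's lever. Plate 100 mm wide (box's y), 32 mm long, 8 mm thick, centre 107 mm from the pivot, 100 mm before the box's front wall. At rest it slopes 0.2 rad up outwards, this point 75 mm above the counter; fully pressed it slopes 0.2 rad down, the point 33 mm up, 42 mm straight below. Nothing lies under it.
- cover_one (a joint): Lid of the single-tier (lower) lunchbox (rad): 0 shut, 1.2 wide open (lever at its stop). Hinged along the top of the back (+x) edge; its front edge rises and swings away from the lever side. Let go while open, it falls shut with a slam.
- lid_one: The lid panel of the single-tier (lower) lunchbox: green, 150 x 150 x 10 mm, about 0.22 kg. Origin on the hinge line, at the middle of the back edge of its underside; when shut it lies along -x from there, axes parallel to the box.
- bowl: Small white ceramic bowl with a blue rim, 110 mm across, 45 mm tall, loose; origin: centre of its underside. Bystander.
- fork: Steel table fork, about 185 mm long, 24 mm wide, 4 mm thick, lying flat along its x axis, tines to +x, loose; origin on the counter near its middle. Bystander.
- spoon: Wooden spoon, 200 mm long, 20 mm thick at the handle, lying along its x axis, handle to -x, loose; origin on the counter under its middle. Bystander.
- bottle: Closed steel sipper bottle, 70 mm across, 210 mm tall, standing loose; origin: centre of its underside. Bystander.

How it is judged:
On the way, in this order (a step that is already met when the one before it is completed fails the run):
1. the two-tier lunchbox's lid stands wide open (above 1.05 of 1.2 rad) for 2 s on end (value of joint cover_two above 1.05 rad), for 2 s.
2. the lid is shut again (value of joint cover_two below 0.04 rad), for 0.2 s.
At the end, for the whole second after the job is handed in: Both lids are shut (within 0.04 rad) and the two-tier lunchbox's lever is back up (within 0.02 rad of rest) (value of joint each of cover_two, cover_one below 0.04 rad and value of joint lever_two below 0.02 rad); the robot touches nothing.
It fails at once if the lid of the two-tier lunchbox slammed (closing faster than 2.5 rad/s in its last 0.25 rad) (value of joint cover_two below 0.25 rad and velocity of joint cover_two below -2.5 rad/s).
It fails at once if the lid was touched by the robot instead of being worked by the lever (contact force between any of the fingers, the arm and lid_two above 1 N).
It fails at once if the single-tier lunchbox was opened (value of joint cover_one above 0.15 rad).
It fails at once if the bowl, fork, spoon or bottle was lifted, knocked over or moved by more than 30 mm (distance of any of bowl, fork, spoon, bottle from where it was at the start of the episode above 0.03 m or angle between bottle's own z axis and vertical above 0.5 rad).
It also fails if it takes over 48 s, if anything falls off the work surface, if the arm or the gripper's body presses on something with over 40 N, if the wrist force passes 120 N, or if a joint passes its speed limit or range.

## Working session

There is one attempt and no reset: what is moved stays moved. The work goes in short steps, each a Python script; the robot and the scene stay as the last script left them, time stands still between calls to the robot, and variables do not carry over. Pictures are saved under pics/ and viewed, about 8 in all and at most 12, crops included, and the job is handed in when it is done.

```bash
mkdir -p pics; cat > h.py <<'E'
from plant import ctrl
import numpy as np, cv2
def world(cam, depth, rc):
    i=ctrl.camera_info(cam);K=np.array(i["intrinsics"]);R=np.array(i["attitude"])
    if R.shape!=(3,3):
        from scipy.spatial.transform import Rotation; R=Rotation.from_quat(R).as_matrix()
    rc=np.atleast_2d(rc).astype(int);d=depth[rc[:,0],rc[:,1]]
    p=np.c_[(rc[:,1]-K[0,2])/K[0,0],(rc[:,0]-K[1,2])/K[1,1],np.ones(len(rc))]*d[:,None]
    return (p@R.T+np.array(i["eye"]))[d>0]
E
python3 - <<'E'
from h import *
np.set_printoptions(precision=3,suppress=True)
print(ctrl.camera_info("top"));s=ctrl.sense();print(s["time"],s["tool_rot"],s["position"])
for c in("scene","top"):
    im,d=ctrl.camera(c);cv2.imwrite(f"pics/{c}1.png",im[:,:,::-1])
    for n in("paddle_two","paddle_one","lid_two","lid_one","box_two","bottle","bowl","fork","spoon"):
        for r in ctrl.regions_of(n,c)[:2]:
            P=world(c,d,np.argwhere(r["mask"]))
            if len(P):print(c,n,round(r["score"],2),np.round(r["point"]),len(P),np.median(P,0),P.min(0),P.max(0))
print(ctrl.sense()["time"])
E
```

```text
{'intrinsics': array([[433.351,   0.   , 277.98 ],
       [  0.   , 433.351, 212.871],
       [  0.   ,   0.   ,   1.   ]]), 'eye': array([0.524, 0.002, 1.306]), 'attitude': array([ 0.708, -0.705,  0.022, -0.026])}
0.0 [ 0.981  0.195 -0.    -0.001] [ 0.239 -0.577  0.214]
scene paddle_two 0.55 [222. 202.] 520 [ 0.486 -0.185  0.129] [ 0.283 -0.231 -0.002] [ 0.549 -0.012  0.135]
scene paddle_one 0.83 [187. 321.] 278 [0.514 0.26  0.073] [ 0.385  0.218 -0.002] [0.574 0.402 0.081]
scene paddle_one 0.58 [251. 230.] 2987 [ 0.661 -0.213  0.137] [ 0.406 -0.287 -0.002] [ 0.735 -0.006  0.141]
scene lid_two 0.82 [254. 233.] 2895 [ 0.662 -0.213  0.137] [ 0.413 -0.287 -0.001] [ 0.735 -0.006  0.141]
scene lid_one 0.92 [206. 351.] 1495 [0.685 0.215 0.082] [ 0.502  0.138 -0.001] [0.764 0.433 0.087]
scene box_two 0.76 [268. 230.] 6811 [ 0.687 -0.223  0.123] [ 0.273 -0.289 -0.002] [ 0.735 -0.012  0.141]
scene box_two 0.51 [207. 356.] 1374 [0.687 0.215 0.082] [0.588 0.138 0.003] [0.764 0.405 0.087]
scene bottle 0.91 [332. 131.] 3091 [ 0.683 -0.467  0.115] [ 0.473 -0.495 -0.002] [ 0.697 -0.382  0.213]
sce
[... 582 characters left out ...]
 0.146]
top lid_two 0.53 [256. 425.] 501 [ 0.488 -0.424  0.013] [ 0.36  -0.444 -0.002] [ 0.559 -0.394  0.026]
top lid_one 0.71 [185. 198.] 2794 [0.678 0.23  0.082] [ 0.588  0.141 -0.002] [0.766 0.339 0.092]
top box_two 0.63 [201. 351.] 4012 [ 0.633 -0.189  0.136] [ 0.458 -0.307 -0.005] [ 0.732 -0.117  0.146]
top bottle 0.72 [194. 444.] 915 [ 0.657 -0.44   0.138] [ 0.628 -0.486  0.002] [ 0.696 -0.421  0.215]
top bowl 0.7 [198. 130.] 1141 [0.651 0.458 0.022] [ 0.594  0.392 -0.001] [0.704 0.503 0.054]
top fork 0.51 [258. 130.] 333 [0.459 0.446 0.004] [ 0.346  0.433 -0.005] [0.522 0.465 0.013]
top spoon 0.73 [265. 427.] 422 [ 0.457 -0.425  0.014] [ 0.365 -0.442 -0.002] [ 0.556 -0.398  0.026]
1.0
```

```bash
python3 - <<'E'
from h import *
np.set_printoptions(precision=4,suppress=True)
im,d=ctrl.camera("top")
for n,z in(("lid_two",(.13,.146)),("paddle_two",(.11,.145))):
    r=ctrl.regions_of(n,"top")[0]
    P=world("top",d,np.argwhere(cv2.dilate(r["mask"].astype(np.uint8),np.ones((5,5)))))
    P=P[(P[:,2]>z[0])&(P[:,2]<z[1])]
    if n=="paddle_two":P=P[P[:,0]<.53]
    print(n,len(P),cv2.minAreaRect((P[:,:2]*1000).astype(np.float32)),P.mean(0))
E
```

```text
lid_two 0 ((0.0, 0.0), (0.0, 0.0), 0.0) [nan nan nan]
paddle_two 551 ((495.9598388671875, -179.55001831054688), (100.97090911865234, 66.6721420288086), 82.17414093017578) [ 0.4853 -0.1774  0.1293]<stdin>:9: RuntimeWarning: Mean of empty slice.
  ret = um.true_divide(
```

View pics/top1.png

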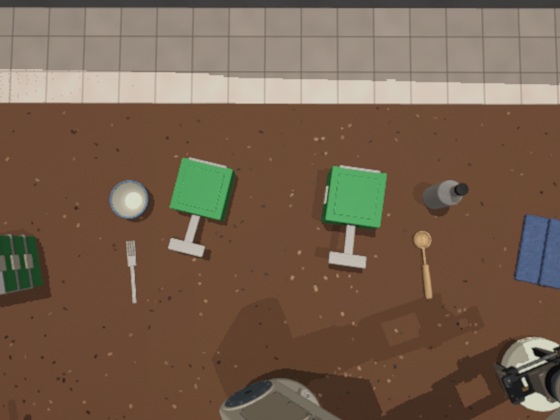

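View pics/scene1.png

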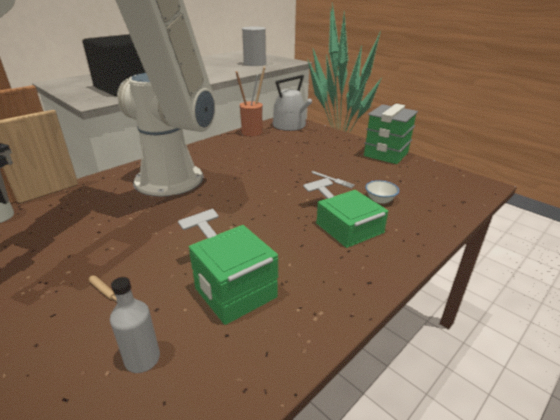

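The top picture shows the two-tier box at about row 197, column 355, with its T-shaped paddle at (260, 347). The stem was included in that fit, so I'll refine the plate centre without it and then go above the paddle.

```bash
cat >> h.py <<'E'
from scipy.spatial.transform import Rotation as Rn
def plate(cam):
    im,d=ctrl.camera(cam)
    g=np.argwhere(np.ones(d.shape)); i=d.ravel()>0; P=world(cam,d,g)
    u=np.array([np.cos(-.137),np.sin(-.137)]);v=np.array([-u[1],u[0]])
    q=(P[:,:2]-[.479,-.177]); a=q@u;b=q@v
    m=(abs(a)<.035)&(abs(b)<.075)&(abs(b)>.014)&(P[:,2]>.11)&(P[:,2]<.15)
    return P[m],a[m],b[m]
E
python3 - <<'E'
from h import *
np.set_printoptions(precision=4,suppress=True)
for c in("top","scene"):
    P,a,b=plate(c);print(c,len(P),np.percentile(a,[2,50,98]),np.percentile(b,[2,50,98]),cv2.minAreaRect((P[:,:2]*1000).astype(np.float32)),P.mean(0))
for f in (0,np.pi,-np.pi):
    q=(Rn.from_euler('z',-.137+f)*Rn.from_euler('x',np.pi)).as_quat()
    for z in(.25,.14,.085):print(f,z,ctrl.solve_ik([.479,-.177,z],q))
E
```

```text
top 319 [-0.0156 -0.0004  0.0151] [-0.049   0.015   0.0491] ((478.8271789550781, -176.9049072265625), (100.51203918457031, 32.04145431518555), 82.19639587402344) [ 0.4788 -0.1762  0.1309]
scene 286 [-0.0167  0.0027  0.015 ] [-0.0525 -0.0202  0.0436] ((483.85302734375, -181.34214782714844), (100.19694519042969, 46.740535736083984), 82.79745483398438) [ 0.4794 -0.1851  0.1295]
0 0.25 [-0.3569  0.1389  1.8339 -0.      1.1688  1.3509]
0 0.14 [-0.3569  0.2665  1.9458 -0.      0.9293  1.3509]
0 0.085 [-0.3569  0.3477  1.9855 -0.      0.8084  1.3509]
3.141592653589793 0.25 [-0.3569  0.1389  1.8339  0.      1.1688 -1.7907]
3.141592653589793 0.14 [-0.3569  0.2665  1.9458  0.      0.9293 -1.7907]
3.141592653589793 0.085 [-0.3569  0.3477  1.9855  0.      0.8084 -1.7907]
-3.141592653589793 0.25 [-0.3569  0.1389  1.8339  0.      1.1688 -1.7907]
-3.141592653589793 0.14 [-0.3569  0.2665  1.9458  0.      0.9293 -1.7907]
-3.141592653589793 0.085 [-0.3569  0.3477  1.9855  0.      0.8084 -1.7907]
```

```bash
python3 - <<'E'
from h import *
np.set_printoptions(precision=4,suppress=True)
q=(Rn.from_euler('z',-.137)*Rn.from_euler('x',np.pi)).as_quat()
def st(t):s=ctrl.sense();print(t,round(s["time"],2),s["position"],s["contact_force"])
ctrl.gripper_to(0.0)
ctrl.move_ptp([.4788,-.1769,.22],q);st("above")
ctrl.move_l([.4788,-.1769,.15],vel=.1);st("near")
print(ctrl.move_l([.4788,-.1769,.12],vel=.04,max_force=20));st("z.12")
im,d=ctrl.camera("scene");cv2.imwrite("pics/press1.png",im[:,:,::-1])
E
```

```text
above 4.31 [ 0.4788 -0.1775  0.22  ] [0.5664 0.3008 0.3831]
near 5.16 [ 0.4792 -0.1771  0.1504] [-0.1293 -0.397  -0.4096]
False
z.12 6.06 [ 0.4788 -0.1769  0.1201] [-1.2583  0.7615  1.6507]
```

View pics/press1.png

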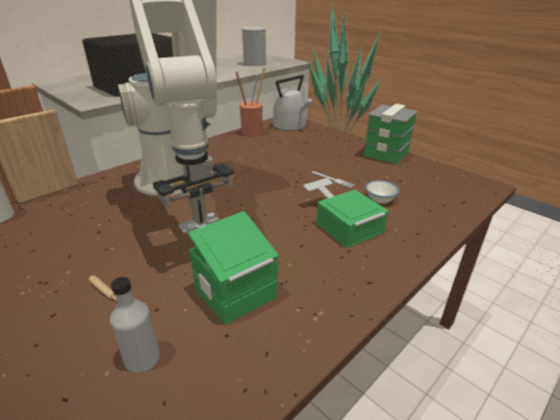

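The fingertips are on the paddle around (222, 198), and the front edge of the lid is starting to lift around row 225. I'll press on to the stop.

```bash
python3 - <<'E'
from h import *
np.set_printoptions(precision=4,suppress=True)
def st(t):s=ctrl.sense();print(t,round(s["time"],2),s["position"],s["contact_force"])
print(ctrl.move_l([.4788,-.1769,.0845],vel=.03,max_force=14));st("pressed")
im,d=ctrl.camera("scene");cv2.imwrite("pics/press2.png",im[:,:,::-1])
r=ctrl.regions_of("lid_two","scene")
if r:
    P=world("scene",d,np.argwhere(r[0]["mask"]));a=(P[:,:2]-[.479,-.177])@[np.cos(.137),-np.sin(.137)]
    m=(P[:,2]>.145)&(a>.09)&(a<.26);print(np.rad2deg(np.polyfit(a[m],P[m,2],1)[0]),np.percentile(P[:,2],[50,98]),m.sum(), np.polyfit(a[m],P[m,2],1))
E
```

```text
True
pressed 7.06 [ 0.4795 -0.1771  0.0899] [-3.6235  1.3595 14.8843]
-141.89042400164527 [0.2021 0.2675] 4083 [-2.4765  0.7679]
```

View pics/press2.png

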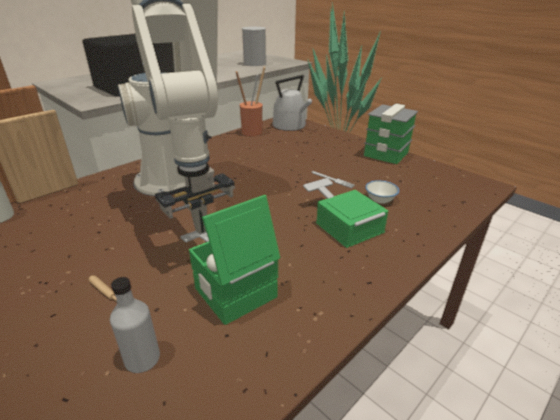

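The lid stands wide open, with its top edge near (205, 240). The slope fit gives 1.19 rad, and the force and height match the stop. I'll hold for three seconds, then release slowly.

```bash
python3 - <<'E'
from h import *
np.set_printoptions(precision=4,suppress=True)
def st(t):s=ctrl.sense();print(t,round(s["time"],2),s["position"],s["contact_force"])
ctrl.hold(3.0);st("held")
ctrl.move_l([.4788,-.1769,.116],vel=.012);st("mid")
ctrl.move_l([.4788,-.1769,.145],vel=.01);st("up")
ctrl.move_l([.4788,-.1769,.25],vel=.1);ctrl.move_l([.36,-.30,.28],vel=.15)
ctrl.hold(.5);st("away")
for c in("scene","top"):
    im,d=ctrl.camera(c);cv2.imwrite(f"pics/end_{c}.png",im[:,:,::-1])
    for n in("lid_two","lid_one","paddle_two","bottle","bowl","fork","spoon"):
        for r in ctrl.regions_of(n,c)[:1]:
            P=world(c,d,np.argwhere(r["mask"]))
            print(c,n,round(r["score"],2),np.median(P,0),np.percentile(P[:,2],98))
P,a,b=plate("top");print(len(P),P.mean(0))
E
```

```text
held 10.16 [ 0.4795 -0.1771  0.0899] [-3.6575  0.596  13.1644]
mid 12.53 [ 0.4789 -0.177   0.116 ] [0.8527 0.1324 2.3555]
up 15.58 [ 0.4788 -0.1769  0.1449] [-0.4523 -0.4809 -0.4721]
away 18.59 [ 0.3601 -0.2999  0.28  ] [-0.1736  0.2401  0.1032]
scene lid_two 0.71 [0.6423 0.464  0.0315] 0.04839409510386734
scene lid_one 0.93 [0.6866 0.2158 0.0819] 0.08530877447193681
scene paddle_two 0.71 [ 0.4855 -0.1852  0.1286] 0.13414007605271785
scene bottle 0.79 [ 0.6828 -0.4667  0.1155] 0.2109298682853322
scene bowl 0.8 [0.6399 0.4648 0.0319] 0.04875870611704973
scene fork 0.57 [0.4857 0.4455 0.0044] 0.0075670476952977616
scene spoon 0.7 [0.6398 0.4663 0.0325] 0.04856961645215943
top lid_two 0.82 [ 0.6499 -0.1995  0.1372] 0.1425947317823739
top lid_one 0.91 [0.6786 0.2299 0.0822] 0.08791307939329522
top paddle_two 0.71 [ 0.487  -0.1826  0.129 ] 0.1361459177937585
top bottle 0.82 [ 0.6572 -0.4404  0.1377] 0.2126616627357354
top bowl 0.95 [0.6508 0.4591 0.0223] 0.05031688580975831
top fork 0.6 [0.4618 0.4466 0.0044] 0.010732829687818012
top spoon 0.85 [ 0.4876 -0.4243  0.014 ] 0.023700410975189573
320 [ 0.4789 -0.1761  0.1307]
```

View pics/end_scene.png

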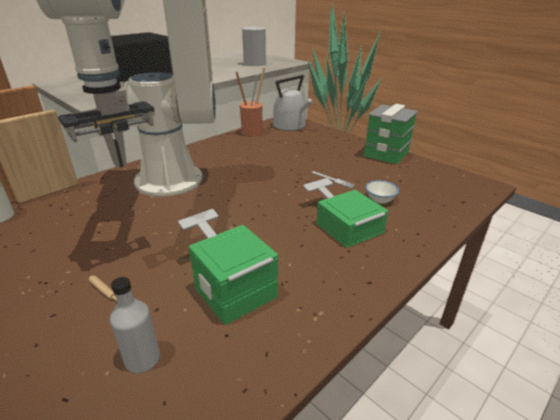

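Both lids are shut, at (255, 233) and (207, 352). The paddle is raised at (218, 200), the hand is clear, and the bystanders are where they were.

```bash
python3 -c "
from plant import ctrl
ctrl.sign_off();print(ctrl.sense()['time'])"
```

```text
the job is handed in; nothing more can be done
the job is handed in; nothing more can be done
```

I pressed the two-tier lunchbox's lever to its stop with closed fingertips and held it there for 3 s. The lid stood open at about 1.19 rad by a slope fit, against the 1.2 rad limit. I then let the lever up at 10–12 mm/s, took the hand away, and handed the job in at about 19 s.

**Last checks:**
- **Lids and lever:** the two-tier lid's top is at 137 mm, the same as before. The paddle is back at its rest height of 131 mm, and the single-tier lid is shut and unchanged.
- **Contact:** the force on the tool was about zero, and the hand was well clear of everything.
- **Bystanders:** the bowl and bottle stayed within about 3 mm. The fork and spoon look unmoved in the picture.

**Disagreements:**
- **Wrong detections:** in the final scene picture the network put both the two-tier lid and the spoon on the bowl. I discarded those two.
- **Spoon and fork readings:** the spoon's median in the top camera shifted 30 mm along its length. Before any move, a stray two-tier lid detection had covered the spoon at the later position, so I read this as mask noise. The fork's scene median shifted 18 mm, but only 3 mm in the top camera.
- **Closing speed:** I could not measure the lid's speed directly. It follows from the slow lever release, at roughly 0.3 rad/s on average.

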